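Find the loose access panel and push it open to the stopcock

TASK

The stopcock is under one of the four identical access panels in the top of the pipe boxing: three panels are firm and one rocks. Press the panels lightly, one after another, near the edge closest to you until you find the one that rocks, then push that edge of it down until the panel is fully open against its stop, leave it open and take your hand clear. Do not force the firm panels, and leave everything standing around undisturbed.

Things in the scene. Friction and masses are not known exactly. Their poses are not given: they have to be found in the camera images.
- boxing: fixed white pipe boxing, 252 mm deep (x), 430 wide (y), flat top 100 mm above the shelf. Origin on the shelf under the middle of the row of panels; x away from the robot, y left along the row. Four openings 135 (x) by 95 (y) mm centred at y = 157.5, 52.5, -52.5, -157.5 mm, partitions 10 mm; ledge behind, x 67 to 170 mm. Under the free panel it is clear for the fingers at least 50 mm down
- panel_1_top (a point): centre of the upper face of panel 1 of 4 (1 is leftmost, 4 rightmost), flush with the boxing top at 100 mm. All alike: grey melamine, 130 mm (boxing x) by 90 mm (y), 12 mm thick, four white screw caps. The point turns with the panel; its x runs from the edge nearest the robot to the far edge
- panel_1 (a joint): turn of panel 1 about its mid-line (along boxing y, 6 mm under its upper face), rad: 0 flush, positive with the edge nearest the robot down, 0.80 fully open at its stop, -0.12 the other stop. Three panels are firm: pressed they give 1 to 2 mm, under 0.05 rad. One, unknown beforehand, is free: 40 mm to the robot's side of the mid-line it tips under 2 to 4 N and stays as left
- panel_2_top (a point): centre of the upper face of panel 2 of 4 (1 is leftmost, 4 rightmost), flush with the boxing top at 100 mm. All alike: grey melamine, 130 mm (boxing x) by 90 mm (y), 12 mm thick, four white screw caps. The point turns with the panel; its x runs from the edge nearest the robot to the far edge
- panel_2 (a joint): turn of panel 2 about its mid-line (along boxing y, 6 mm under its upper face), rad: 0 flush, positive with the edge nearest the robot down, 0.80 fully open at its stop, -0.12 the other stop. Three panels are firm: pressed they give 1 to 2 mm, under 0.05 rad. One, unknown beforehand, is free: 40 mm to the robot's side of the mid-line it tips under 2 to 4 N and stays as left
- panel_3_top (a point): centre of the upper face of panel 3 of 4 (1 is leftmost, 4 rightmost), flush with the boxing top at 100 mm. All alike: grey melamine, 130 mm (boxing x) by 90 mm (y), 12 mm thick, four white screw caps. The point turns with the panel; its x runs from the edge nearest the robot to the far edge
- panel_3 (a joint): turn of panel 3 about its mid-line (along boxing y, 6 mm under its upper face), rad: 0 flush, positive with the edge nearest the robot down, 0.80 fully open at its stop, -0.12 the other stop. Three panels are firm: pressed they give 1 to 2 mm, under 0.05 rad. One, unknown beforehand, is free: 40 mm to the robot's side of the mid-line it tips under 2 to 4 N and stays as left
- panel_4_top (a point): centre of the upper face of panel 4 of 4 (1 is leftmost, 4 rightmost), flush with the boxing top at 100 mm. All alike: grey melamine, 130 mm (boxing x) by 90 mm (y), 12 mm thick, four white screw caps. The point turns with the panel; its x runs from the edge nearest the robot to the far edge
- panel_4 (a joint): turn of panel 4 about its mid-line (along boxing y, 6 mm under its upper face), rad: 0 flush, positive with the edge nearest the robot down, 0.80 fully open at its stop, -0.12 the other stop. Three panels are firm: pressed they give 1 to 2 mm, under 0.05 rad. One, unknown beforehand, is free: 40 mm to the robot's side of the mid-line it tips under 2 to 4 N and stays as left
- jar: bystander: closed glass jar, 60 mm across, 95 mm tall, standing on the ledge of the boxing behind the panels; origin at the centre of its underside
- polish_tin: bystander: metal polish tin, 54 mm across, 100 mm tall, standing on the ledge of the boxing behind the panels; origin at the centre of its underside
- brush: bystander: orange hand brush, 255 mm long, 40 mm wide, 45 mm tall, lying between the robot and the boxing; origin under its middle, x along its length towards the bristle end
- dustpan: bystander: grey plastic dustpan, pan 200 x 210 mm, 52 mm tall, with a 105 mm handle, lying left of the boxing; origin under the centre of the pan
- squeegee: bystander: squeegee lying flat, 210 mm long, 200 mm wide blade, 26 mm tall, right of the boxing; origin under its middle
- pedal_bin: bystander: steel pedal bin, 174 mm across, 260 mm tall, right of the boxing; origin at the centre of its underside
- peg_tub: bystander: open white plastic tub, 90 mm across, 80 mm tall, left of the boxing; origin at the centre of its underside

How it is judged:
On the way, in this order (a step that is already met when the one before it is completed fails the run):
1. one panel has been rocked (turned more than 0.08 rad) (value of joint any of panel_1, panel_2, panel_3, panel_4 above 0.08 rad).
2. that panel is pushed open, more than 0.65 rad (value of joint any of panel_1, panel_2, panel_3, panel_4 above 0.65 rad), for 0.2 s.
At the end, for the whole second after the job is handed in: The panel that rocks stands open by itself, turned more than 0.65 rad (full stop 0.80) with the edge nearest the robot down, at rest; the other three are flush (under 0.08 rad) (((value of joint panel_1 above 0.65 rad and velocity of joint panel_1 below 0.05 rad/s and value of joint each of panel_2, panel_3, panel_4 below 0.08 rad) or (value of joint panel_2 above 0.65 rad and velocity of joint panel_2 below 0.05 rad/s and value of joint each of panel_1, panel_3, panel_4 below 0.08 rad) or (value of joint panel_3 above 0.65 rad and velocity of joint panel_3 below 0.05 rad/s and value of joint each of panel_1, panel_2, panel_4 below 0.08 rad) or (value of joint panel_4 above 0.65 rad and velocity of joint panel_4 below 0.05 rad/s and value of joint each of panel_1, panel_2, panel_3 below 0.08 rad))); the robot touches nothing.
It fails at once if the boxing or a panel is pressed with more than 60 N (contact force between any of the fingers, the arm and boxing above 60 N).
It fails at once if something standing around is lifted, carried or shifted more than 30 mm (distance of any of jar, polish_tin, brush, dustpan, squeegee, pedal_bin, peg_tub from where it was at the start of the episode above 0.03 m).
It fails at once if something standing around is tipped over (angle between any of jar, polish_tin, brush, dustpan, squeegee, pedal_bin, peg_tub's own z axis and vertical above 0.5 rad).
It also fails if it takes over 51 s, if anything falls off the work surface, if the arm or the gripper's body presses on something with over 40 N, if the wrist force passes 120 N, or if a joint passes its speed limit or range.

ROBOT

A 6-joint arm with a two-finger parallel gripper is mounted at the origin on the work surface. World frame = base frame: x ahead of the robot, y to its left, z up, the work surface at z = 0. Lengths are in m, angles in rad, forces in N, time in s.
With the tool pointing down it reaches from about 0.4 to 0.825 m from the base axis. Payload 7 kg.
Tool frame: the origin (TCP) lies at the centre of the arm's flange, where the gripper is bolted on; the fingertips stand 178 mm ahead of it and the grasp point (between the pads) lies arm.tcp_to_grasp ahead of it (arm.tcp_to_grasp is the distance from the TCP to the grasp point, in m); z points along the fingers, y is the direction in which the jaws open and shut (so a half turn about z gives the same grasp; the last joint's range is limited). The gripper opens to 88 mm and grips with 3 to 60 N. Pads are 19 mm wide; open, the fingers measure 130 mm over their backs; the gripper's body (78 mm by 193 mm) begins 47 mm behind the grasp point.
Start: joints at [-0.979, 0.359, 0.012, 0, -1.224, -0.288], TCP at [0.202, -0.644, 0.405] pointing down, gripper open.
Joint ranges: [-3.07, 3.07], [-1.43, 2.12], [-1.02, 1.25], [-3.03, 1.67], [-3.05, -0], [-3.03, 3.03]. Speed limits (rad/s): [2.39, 2.39, 3.01, 3.14, 3.14, 3.14].

INTERFACE

Orientations are given as [roll, pitch, yaw] about the fixed x, y, z axes, in that order (R = Rz(yaw) Ry(pitch) Rx(roll)).
In Python, from station import arm gives the robot as it stands.
- The arm moves only by the tool move_arm, never from a script. Its argument "deltas" is a list of rows, each a list of 6 numbers: the shift along the world's x, y, z in mm, then the turn, a rotation vector about the world's x, y, z in degrees. In form: [[tx, ty, tz, ax, ay, az], ...]. A call has exactly 5 rows; each row shifts and turns the commanded pose from where the row before left it; what a row does not reach is not made up. A row lasts 1/12 s, in which the tool goes at most 41.7 mm and 7.16 degrees, less where a joint would pass 70% of its speed; a pose out of reach is approached as far as the arm can. A call with a gripper value outside its range is refused whole. "claw" is the closure in counts, from 0 (fully open) to 255 (shut), set as the call begins (left out, the last holds). The fingers move at their own pace and stop on an object; "squeeze" is the grip in N (left out, the last holds). Time passes only in rows, so rows that do not move let the fingers close, or fill a call up. It gives the time, the measured TCP pose, the force and the opening at its end, in the units of the state.
- arm.get_state(): the state, without advancing time (a new reading comes with each control period).
- arm.grab_frame(name): name is "scene" or "side" or "wrist"; returns the picture (384x512x3 uint8, red, green, blue); there is no depth.
- arm.calibration(name): a dict with "intrinsics" (3x3 intrinsics, pixels), "T" (4x4, takes a point from camera to world coordinates); the wrist camera has in their place "mount" (4x4, takes a point from camera to tool coordinates, whose origin is the TCP and whose axes are the flange's). Camera axes: x right, y up, looking along -z (the intrinsics and any distortion apply to the point x, -y, -z); pixel columns grow to the right and rows downward; lengths in m; the calibration is good to about 2 mm. A picture is of the moment at which its call begins: read the wrist's pose just before it. calibration takes no time and is no camera call.
- arm.job_done(): hands the job in, once; it reports no verdict.
Trained networks look in the newest picture that a camera, given by its name, has taken for a name from the list of things; names that differ only in an ending like _2 or _b are one class to them, and where a whole thing is asked for, a point or a joint stands for the part that bears it (a point fixed in the world has none). Each returns a list of dicts, best first, with "score" (0 to 1); they miss things now and then, are a little off and sometimes report something else, mostly with a low value. They report only what shows in the picture. A call takes as long as a camera call.
- arm.spot_in(thing, camera): "xy" ([column, row] in pixels, amid what is visible of it).
- arm.masks_of(thing, camera): "pixels" (384x512 bool, what is visible of it) and "xy" ([column, row] in pixels, amid what is visible of it).
- arm.spot_point(thing, camera): "xy" ([column, row] in pixels: a listed point, or the origin of a listed thing).
The state is a dict: "t": time; "q": joint angles; "qd": joint speeds; "joint_efforts": joint torques, N m; "eef_pos": TCP position; "ee_rot": TCP orientation; "force": force on the tool from outside, world axes, zero at the start; "moment": the same for the moment, N m; "width": finger opening in m.
Only numpy, scipy, OpenCV 4.12 (cv2) and the standard library are available. Lean on these libraries where they do the work, as an engineer would, in place of code of your own. Each camera call takes 0.05 s, during which the arm holds its last target. There are 200 camera calls.

## Working session

There is one attempt and no reset: what is moved stays moved. The work goes in short steps, Python scripts to look and compute and a tool call to move; the robot and the scene stay as the last step left them, time stands still between calls to the robot, and variables do not carry over. Pictures are saved under pics/ and viewed, about 8 in all and at most 12, crops included, and the job is handed in when it is done.

Besides the shell and the picture viewer there is one more tool, called after "Emit:" in YAML: its name, and indented under it one key for each argument. move_arm: Moves the arm, as the interface text tells. Its arguments: {"type":"object","properties":{"deltas":{"type":"array","items":{"type":"array","items":{"type":"number"}}},"claw":{"type":"number"},"squeeze":{"type":"number"}},"required":["deltas"]}

```bash
mkdir -p pics
cat > h.py <<'E'
import numpy as np, cv2
from station import arm
def ray(cam,xy,z):
    c=arm.calibration(cam);K=np.array(c["intrinsics"]);T=np.array(c["T"])
    p=np.array([xy[0],xy[1]],float)
    d=np.linalg.inv(K)@[p[0],p[1],1];d=T[:3,:3]@[d[0],-d[1],-d[2]];o=T[:3,3]
    return o+d*(z-o[2])/d[2]
def proj(cam,P):
    c=arm.calibration(cam);K=np.array(c["intrinsics"]);T=np.array(c["T"])
    q=np.linalg.inv(T)@np.append(P,1);u=K@[q[0],-q[1],-q[2]];return u[:2]/u[2]
E
python3 - <<'E'
from h import *
s=arm.get_state();print(s,arm.tcp_to_grasp,arm.calibration("scene").keys())
ims=[]
for c in("scene","side"):
    im=arm.grab_frame(c);cv2.imwrite(f"pics/{c}0.png",im[:,:,::-1])
    for t in("panel_1_top","panel_2_top","panel_3_top","panel_4_top"):
        for r in arm.spot_point(t,c)[:4]:print(c,t,r["xy"],round(r["score"],2),ray(c,r["xy"],.1).round(4))
    for t,z in(("boxing",0),("jar",.1),("polish_tin",.1),("brush",0),("pedal_bin",0),("peg_tub",0)):
        for r in arm.spot_point(t,c)[:1]:print(c,t,r["xy"],round(r["score"],2),ray(c,r["xy"],z).round(4))
E
```

```text
{'t': 0.0, 'q': array([-9.78917745e-01,  3.59394368e-01,  1.10312447e-02, -3.35008912e-04,
       -1.22405426e+00, -2.88090348e-01]), 'qd': array([-3.92333022e-04,  4.15171836e-04, -5.87290739e-04,  5.92600733e-05,
        1.43239752e-04,  1.08120806e-03]), 'joint_efforts': array([-1.22120608e-03, -5.82712984e+01,  2.93060410e+01,  6.99737281e+00,
        6.74759751e-03, -2.09636501e-04]), 'eef_pos': array([ 0.20185012, -0.6439105 ,  0.40370829]), 'ee_rot': array([ 3.13994892e+00, -1.58672746e-04, -2.83791839e+00]), 'force': array([ 0.09475554,  0.46836567, -0.69292268]), 'moment': array([-0.08062594,  0.01639559, -0.02301293]), 'width': 0.08756025038989508} 0.1593 dict_keys(['intrinsics', 'T'])
scene panel_1_top [292.0, 207.3] 0.62 [0.5697 0.1807 0.1   ]
scene panel_2_top [265.5, 197.5] 0.82 [0.5788 0.0718 0.1   ]
scene panel_3_top [244.1, 185.6] 0.88 [ 0.5685 -0.0315  0.1   ]
scene panel_4_top [220.0, 177.0] 0.94 [ 0.5786 -0.1403  0.1   ]
scene boxing [252.5, 207.6] 0.91 [0.5776 0.0121 0.    ]
scene jar [224.2, 208.2] 0.62 [ 0.704 -0.034  0.1  ]
scene polish_tin [263.5, 224.0] 0.64 [0.6916 0.1285 0.1   ]
scene brush [274.3, 172.8] 0.93 [ 0.3559 -0.0086  0.    ]
scene pedal_bin [149.3, 162.5] 0.67 [ 0.594 -0.536  0.   ]
scene peg_tub [341.8, 272.1] 0.84 [0.666  0.4355 0.    ]
side panel_1_top [233.0, 216.2] 0.61 [0.5787 0.1488 0.1   ]
side panel_1_top [169.7, 298.1] 0.24 [0.6166 0.4867 0.1   ]
side panel_2_top [245.3, 202.2] 0.97 [0.5658 0.074  0.1   ]
side panel_3_top [252.8, 181.6] 0.96 [ 0.581  -0.0333  0.1   ]
side panel_4_top [264.8, 163.2] 0.68 [ 0.5771 -0.148   0.1   ]
side boxing [250.2, 207.9] 0.71 [0.5776 0.0055 0.    ]
side jar [221.8, 172.2] 0.59 [ 0.7098 -0.0403  0.1   ]
side polish_tin [204.9, 201.4] 0.82 [0.6979 0.1206 0.1   ]
side brush [304.0, 224.3] 0.77 [0.3656 0.0114 0.    ]
side pedal_bin [289.3, 132.0] 0.97 [ 0.5922 -0.521   0.    ]
side peg_tub [169.7, 297.6] 0.56 [0.6637 0.4405 0.    ]
```

```bash
cat > ov.py <<'E'
from h import *
import sys
bx,by,yaw=map(float,sys.argv[1:4]);n=sys.argv[4]
out=[]
for c in("scene","side"):
    im=cv2.imread(f"pics/{c}0.png");y0,x0=120,130
    cr=cv2.resize(im[y0:y0+170,x0:x0+230],None,fx=3.4,fy=3.4,interpolation=cv2.INTER_CUBIC)
    def rect(xa,xb,ya,yb,col):
        pts=[]
        for x,y in((xa,ya),(xb,ya),(xb,yb),(xa,yb)):
            P=[bx+x*np.cos(yaw)-y*np.sin(yaw),by+x*np.sin(yaw)+y*np.cos(yaw),.1]
            pts.append((proj(c,P)-[x0,y0]+.5)*3.4)
        cv2.polylines(cr,[np.int32(np.round(pts))],True,col,1)
    for y in(.1575,.0525,-.0525,-.1575):rect(-.0675,.0675,y-.0475,y+.0475,(0,0,255))
    rect(-.082,.17,-.215,.215,(0,255,0))
    cv2.imwrite(f"pics/{n}_{c}.png",cr)
E
python3 ov.py 0.575 0.0145 0 a
```

```text
(no output)
```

View pics/a_scene.png

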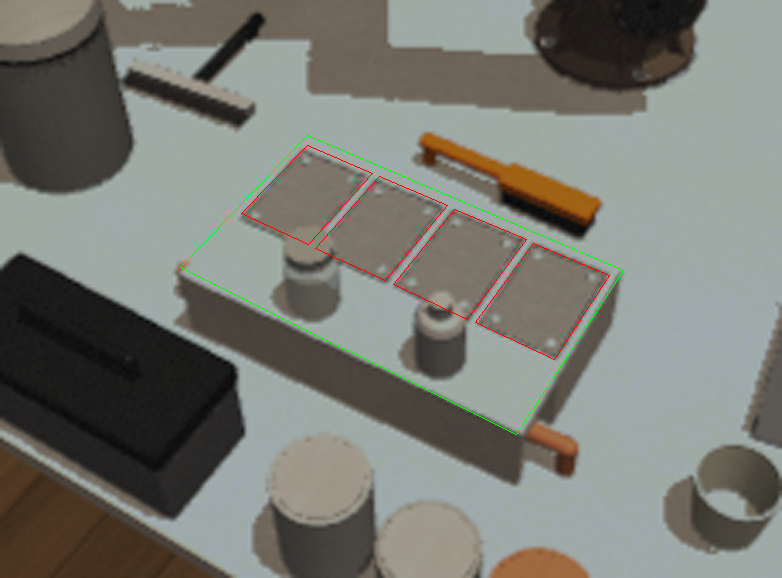

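View pics/a_side.png

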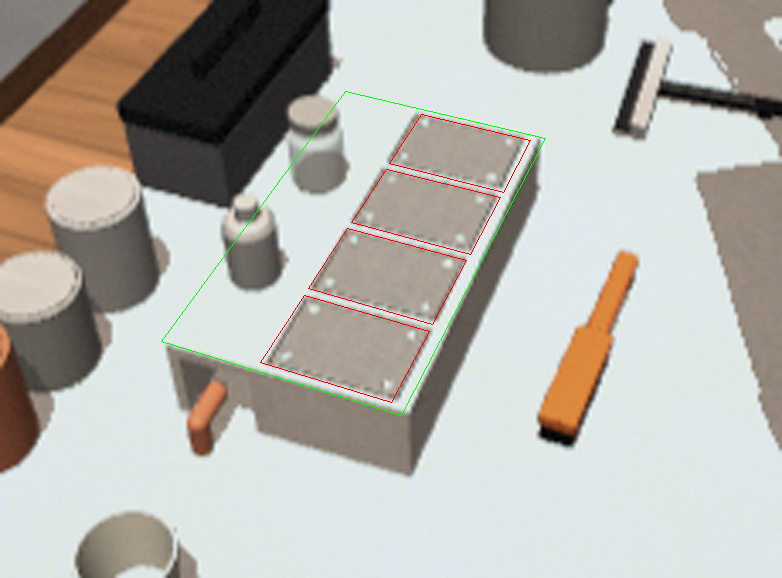

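Emit:
move_arm:
  deltas:
    - [22,33,0,0,0,-1.2]
    - [22,33,0,0,0,-1.2]
    - [22,33,0,0,0,-1.2]
    - [22,33,0,0,0,-1.2]
    - [22,33,0,0,0,-1.2]
  claw: 255
  squeeze: 20

```text
t: 1.52
eef_pos: [0.3124, -0.4776, 0.4047]
ee_rot: [-3.141, 0.0, -2.944]
force: [1.0, -0.1, -0.3]
width: 0.0598
```

Emit:
move_arm:
  deltas:
    - [22,33,-5,0,0,-1.2]
    - [22,33,-5,0,0,-1.2]
    - [22,33,-5,0,0,-1.2]
    - [22,33,-5,0,0,-1.2]
    - [22,33,-5,0,0,-1.2]

```text
t: 1.93
eef_pos: [0.4225, -0.3123, 0.3799]
ee_rot: [-3.141, 0.001, -3.048]
force: [0.4, 0.0, 0.4]
width: 0.0263
```

Emit:
move_arm:
  deltas:
    - [22,34,-10,0,0,-1.2]
    - [22,34,-10,0,0,-1.2]
    - [22,34,-10,0,0,-1.2]
    - [22,34,-10,0,0,-1.2]
    - [22,34,-10,0,0,-1.2]

```text
t: 2.35
eef_pos: [0.5325, -0.1423, 0.3297]
ee_rot: [-3.142, 0.001, 3.13]
force: [0.4, -0.7, -0.9]
width: 0.0008
```

Emit:
move_arm:
  deltas:
    - [0,0,0,0,0,0]
    - [0,0,0,0,0,0]
    - [0,0,0,0,0,0]
    - [0,0,0,0,0,0]
    - [0,0,0,0,0,0]

```text
t: 2.77
eef_pos: [0.5313, -0.1453, 0.3302]
ee_rot: [3.142, 0.001, 3.13]
force: [-0.1, 0.3, -0.4]
width: 0.0005
```

Emit:
move_arm:
  deltas:
    - [0,0,-15,0,0,0]
    - [0,0,-15,0,0,0]
    - [0,0,-10,0,0,0]
    - [0,0,-6,0,0,0]
    - [0,0,0,0,0,0]

```text
t: 3.18
eef_pos: [0.5312, -0.1449, 0.2826]
ee_rot: [-3.142, -0.002, 3.13]
force: [-0.8, 0.2, -0.0]
width: 0.0006
```

Emit:
move_arm:
  deltas:
    - [0,0,-1,0,0,0]
    - [0,0,-1,0,0,0]
    - [0,0,-1,0,0,0]
    - [0,0,-1,0,0,0]
    - [0,0,0,0,0,0]

```text
t: 3.6
eef_pos: [0.5318, -0.1442, 0.2799]
ee_rot: [3.142, 0.0, 3.131]
force: [-1.0, 0.2, 0.2]
width: 0.0004
```

Emit:
move_arm:
  deltas:
    - [0,0,-1,0,0,0]
    - [0,0,-1,0,0,0]
    - [0,0,0,0,0,0]
    - [0,0,0,0,0,0]
    - [0,0,0,0,0,0]

```text
t: 4.02
eef_pos: [0.5319, -0.1442, 0.2778]
ee_rot: [3.142, 0.0, 3.131]
force: [-0.1, 0.2, 1.1]
width: 0.0004
```

Emit:
move_arm:
  deltas:
    - [0,0,-1,0,0,0]
    - [0,0,0,0,0,0]
    - [0,0,0,0,0,0]
    - [0,0,0,0,0,0]
    - [0,0,0,0,0,0]

```text
t: 4.43
eef_pos: [0.5318, -0.1442, 0.2774]
ee_rot: [-3.141, 0.001, 3.131]
force: [-2.5, 1.5, 8.3]
width: 0.0005
```

Emit:
move_arm:
  deltas:
    - [0,0,12,0,0,0]
    - [0,35,0,0,0,0]
    - [0,35,0,0,0,0]
    - [0,35,0,0,0,0]
    - [0,0,0,0,0,0]

```text
t: 4.85
eef_pos: [0.532, -0.0353, 0.289]
ee_rot: [3.141, 0.001, 3.134]
force: [-0.7, -0.7, -1.0]
width: 0.0002
```

Emit:
move_arm:
  deltas:
    - [0,0,-6,0,0,0]
    - [0,0,-3,0,0,0]
    - [0,0,-1,0,0,0]
    - [0,0,-1,0,0,0]
    - [0,0,0,0,0,0]

```text
t: 5.27
eef_pos: [0.5316, -0.04, 0.2776]
ee_rot: [-3.142, -0.001, 3.13]
force: [-0.8, 0.9, 1.7]
width: 0.0007
```

Emit:
move_arm:
  deltas:
    - [0,0,-1,0,0,0]
    - [0,0,0,0,0,0]
    - [0,0,0,0,0,0]
    - [0,0,0,0,0,0]
    - [0,0,0,0,0,0]

```text
t: 5.68
eef_pos: [0.5316, -0.0401, 0.2774]
ee_rot: [-3.142, -0.0, 3.13]
force: [-5.0, 2.8, 11.1]
width: 0.0005
```

Emit:
move_arm:
  deltas:
    - [0,0,12,0,0,0]
    - [0,35,0,0,0,0]
    - [0,35,0,0,0,0]
    - [0,35,0,0,0,0]
    - [0,0,0,0,0,0]

```text
t: 6.1
eef_pos: [0.5325, 0.069, 0.2889]
ee_rot: [3.141, 0.002, 3.133]
force: [-0.6, -0.6, 1.0]
width: 0.0003
```

Emit:
move_arm:
  deltas:
    - [0,0,-6,0,0,0]
    - [0,0,-3,0,0,0]
    - [0,0,-1,0,0,0]
    - [0,0,-1,0,0,0]
    - [0,0,0,0,0,0]

```text
t: 6.52
eef_pos: [0.5316, 0.0647, 0.2776]
ee_rot: [-3.141, -0.001, 3.13]
force: [-1.7, 0.5, 2.7]
width: 0.0005
```

Emit:
move_arm:
  deltas:
    - [0,0,-1,0,0,0]
    - [0,0,0,0,0,0]
    - [0,0,0,0,0,0]
    - [0,0,0,0,0,0]
    - [0,0,0,0,0,0]

```text
t: 6.93
eef_pos: [0.5315, 0.0647, 0.2775]
ee_rot: [-3.141, -0.0, 3.13]
force: [-5.2, 1.0, 11.0]
width: 0.0003
```

Emit:
move_arm:
  deltas:
    - [0,0,12,0,0,0]
    - [0,35,0,0,0,0]
    - [0,35,0,0,0,0]
    - [0,35,0,0,0,0]
    - [0,0,0,0,0,0]

```text
t: 7.35
eef_pos: [0.5326, 0.1742, 0.2889]
ee_rot: [3.141, 0.002, 3.133]
force: [0.7, -0.4, 0.9]
width: 0.0008
```

Emit:
move_arm:
  deltas:
    - [0,0,-6,0,0,0]
    - [0,0,-3,0,0,0]
    - [0,0,-1,0,0,0]
    - [0,0,-1,0,0,0]
    - [0,0,0,0,0,0]

```text
t: 7.77
eef_pos: [0.5316, 0.1697, 0.2774]
ee_rot: [-3.141, -0.001, 3.13]
force: [0.6, 0.4, -0.2]
width: 0.0005
```

Emit:
move_arm:
  deltas:
    - [0,0,-1,0,0,0]
    - [0,0,0,0,0,0]
    - [0,0,0,0,0,0]
    - [0,0,0,0,0,0]
    - [0,0,0,0,0,0]

```text
t: 8.18
eef_pos: [0.5319, 0.1707, 0.2768]
ee_rot: [3.141, 0.0, 3.131]
force: [0.2, -0.9, 1.0]
width: 0.0002
```

Emit:
move_arm:
  deltas:
    - [0,0,-1,0,0,0]
    - [0,0,-1,0,0,0]
    - [0,0,-1,0,0,0]
    - [0,0,0,0,0,0]
    - [0,0,0,0,0,0]

```text
t: 8.6
eef_pos: [0.5317, 0.1708, 0.2736]
ee_rot: [-3.142, -0.0, 3.131]
force: [-1.4, -0.9, 1.4]
width: 0.0005
```

Emit:
move_arm:
  deltas:
    - [0,0,-4,0,0,0]
    - [0,0,-4,0,0,0]
    - [0,0,-4,0,0,0]
    - [0,0,-4,0,0,0]
    - [0,0,-4,0,0,0]

```text
t: 9.02
eef_pos: [0.532, 0.171, 0.2534]
ee_rot: [3.141, 0.001, 3.131]
force: [0.0, 0.6, 3.4]
width: 0.0008
```

Emit:
move_arm:
  deltas:
    - [0,0,-2,0,0,0]
    - [0,0,-2,0,0,0]
    - [0,0,-1,0,0,0]
    - [0,0,-1,0,0,0]
    - [0,0,0,0,0,0]

```text
t: 9.43
eef_pos: [0.5318, 0.1707, 0.2481]
ee_rot: [-3.141, 0.0, 3.132]
force: [-2.0, 0.1, 8.1]
width: 0.0004
```

Emit:
move_arm:
  deltas:
    - [0,0,-1,0,0,0]
    - [0,0,-1,0,0,0]
    - [0,0,0,0,0,0]
    - [0,0,0,0,0,0]
    - [0,0,0,0,0,0]

```text
t: 9.85
eef_pos: [0.5318, 0.1707, 0.2476]
ee_rot: [3.141, 0.001, 3.132]
force: [-7.3, -1.6, 18.8]
width: 0.0001
```

The force has climbed and the tool no longer sinks, so the panel is at its stop. I'll withdraw straight up and look.

Emit:
move_arm:
  deltas:
    - [0,0,3,0,0,0]
    - [-1,0,6,0,0,0]
    - [-1,0,12,0,0,0]
    - [0,0,20,0,0,0]
    - [0,0,30,0,0,0]

```text
t: 10.27
eef_pos: [0.5288, 0.1702, 0.3151]
ee_rot: [-3.139, -0.005, 3.131]
force: [-0.1, 1.1, 0.1]
width: 0.0007
```

Emit:
move_arm:
  deltas:
    - [0,0,30,0,0,0]
    - [0,0,30,0,0,0]
    - [0,0,20,0,0,0]
    - [0,0,0,0,0,0]
    - [0,0,0,0,0,0]

```text
t: 10.68
eef_pos: [0.5297, 0.1708, 0.3978]
ee_rot: [3.14, 0.002, 3.131]
force: [-0.2, -0.2, -0.5]
width: 0.0
```

Run:
```python
from h import *
s=arm.get_state();print(s["t"],s["eef_pos"],s["force"])
c=np.hstack([cv2.resize(arm.grab_frame(n)[120:290,130:360,::-1],(400,296)) for n in("scene","side")])
cv2.imwrite("pics/end.png",c)
```

```text
10.6833 [0.52968528 0.17075742 0.39782729] [-0.197935   -0.23098431 -0.53108361]
```

View pics/end.png

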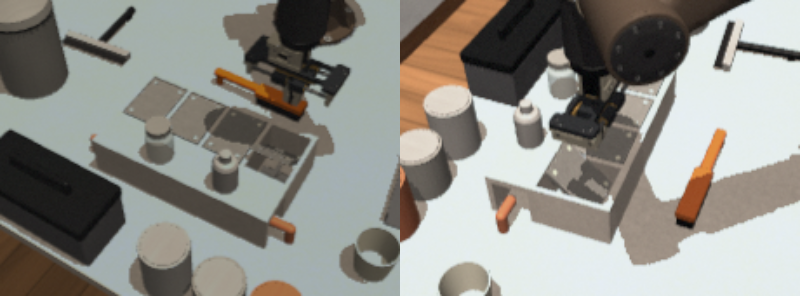

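Emit:
move_arm:
  deltas:
    - [-5,-35,0,0,0,0]
    - [-5,-35,0,0,0,0]
    - [-5,-35,0,0,0,0]
    - [-5,-35,0,0,0,0]
    - [-5,-35,0,0,0,0]

```text
t: 11.2
eef_pos: [0.5039, -0.0057, 0.3953]
ee_rot: [-3.141, -0.003, 3.132]
force: [0.8, 0.9, 0.1]
width: 0.0007
```

Emit:
move_arm:
  deltas:
    - [-5,-35,0,0,0,0]
    - [-5,-35,0,0,0,0]
    - [-5,-35,0,0,0,0]
    - [-5,-35,0,0,0,0]
    - [0,0,0,0,0,0]

```text
t: 11.62
eef_pos: [0.4833, -0.1484, 0.3951]
ee_rot: [-3.141, -0.004, 3.128]
force: [0.4, 1.0, -0.3]
width: 0.0004
```

Run:
```python
from h import *
a,b=arm.grab_frame("scene"),arm.grab_frame("side")
c=np.hstack([cv2.resize(a[150:250,210:320,::-1],(400,364),interpolation=2),cv2.resize(b[150:250,180:290,::-1],(400,364),interpolation=2)])
cv2.imwrite("pics/end2.png",c)
def P(x,z,y):return [.575+x,.0145+y,.094+z]
for n,y in(("scene",.1575),("side",.1575)):
    for th in(0,.8):
        print(n,th,[proj(n,P(s*np.cos(th)-.006*np.sin(th),s*np.sin(th)+.006*np.cos(th),y+d)).round(0).tolist() for s,d in((-.065,.045),(-.065,-.045),(.065,-.045),(.065,.045))])
```

```text
scene 0 [[308.0, 201.0], [287.0, 192.0], [270.0, 214.0], [292.0, 224.0]]
scene 0.8 [[305.0, 211.0], [284.0, 202.0], [274.0, 202.0], [296.0, 212.0]]
side 0 [[244.0, 237.0], [255.0, 217.0], [219.0, 207.0], [207.0, 226.0]]
side 0.8 [[240.0, 245.0], [251.0, 226.0], [225.0, 199.0], [213.0, 218.0]]
```

View pics/end2.png

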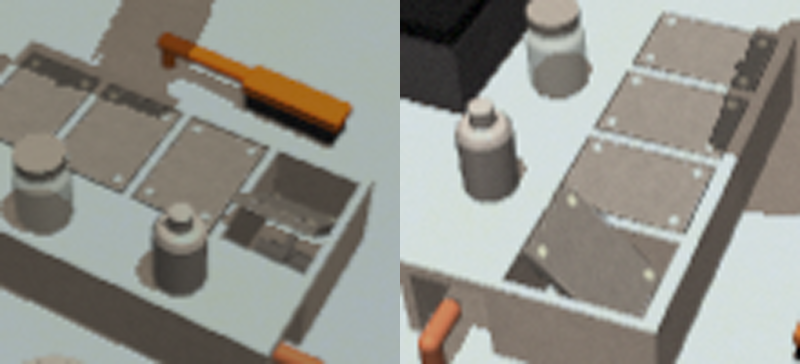

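The side view shows panel 1 tilted, with its far-edge caps near pixels (227,205) and (218,219). That fits the 0.80 rad projection. The other three panels are flush, the bystanders look untouched and the hand is clear.

```bash
python3 -c "
from station import arm
arm.job_done();print(arm.get_state()['t'])"
```

```text
the job is handed in; nothing more can be done
the job is handed in; nothing more can be done
```

The free panel is panel 1, the leftmost. I pushed it fully open and left it that way, then handed the job in at about 12 s of the 51 s allowed.

- **Finding it:** I pressed the panels from right to left near the edge closest to the robot. Panels 4, 3 and 2 held firm, giving less than 1 mm at 8, 11 and 11 N. Panel 1 gave way at about 1 N.
- **Opening it:** I pushed its near edge down until it met the stop, where the force rose to about 19 N vertically and the tool stopped sinking. Then I lifted straight up and moved the hand clear.
- **Last checks:** The first picture after lifting was unclear because of the arm's shadow, so I moved aside and looked again. The second showed panel 1 tilted in line with the 0.80 rad stop, judged by eye against the projected corners. The other three panels were flush, the bystanders in view (jar, tin, brush) looked unmoved, and the force reading was within noise. No check failed.

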